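# Call the assistant and point out the sample and its reagent

## Task

Call the lab assistant by pressing the green call button down with the fingertips. Then show which sample to test and which reagent to use: point straight down at the middle of the red-lidded sample cup that stands with the dropper bottles near the front edge of the worktop, with the fingertips one to four centimetres above its lid, for two full seconds, and after that in the same way at the tip of the blue-capped dropper bottle. Touch none of the cups and bottles nor the petri dish or the little carton beside them, do not bring the fingertips down over any of the other cups and bottles, and finish with the hand drawn back at least 20 cm from the blue-capped bottle.

Things in the scene. Friction and masses are not known exactly. Their poses are not given: they have to be found in the camera images.
- call_button (a joint): travel of the green call button: 0 up, 0.006 m fully down; it sinks straight down against a spring (1.5 N to start, 5 N fully down) and springs back when released; about 4.2 N takes it past 0.0045
- call_button_top (a point): centre of the top face of the green round call button (36 mm across, 22 mm above the worktop when up) in a white round housing, 52 mm across and 12 mm high, fixed to the worktop. Wall cabinets hang over the back part of the worktop, their undersides 0.58 m above it: keep the fingertips below about 0.2 m over the cups and bottles, and draw back towards the robot rather than straight up
- red_cup: a round clear sample cup with a red screw lid, standing upright; 58 mm across the lid, 63 mm high; origin at the centre of its underside, z up, top of the lid at z = 0.063: the sample to point at. It stands in the loose group of three cups and three dropper bottles near the front edge; another such cup far back against the wall is not meant
- red_cup_top (a point): centre of the top of the red lid, z up
- blue_bottle: a round white dropper bottle with a pointed blue cap, standing upright; 26 mm across, 82 mm high; origin at the centre of its underside, z up, tip of the cap at z = 0.082: the reagent to point at
- blue_bottle_tip (a point): tip of the blue cap, z up
- yellow_cup_a: a round clear sample cup with a yellow screw lid, standing upright; 58 mm across the lid, 63 mm high; origin at the centre of its underside, z up, top of the lid at z = 0.063; not wanted
- yellow_cup_b: a round clear sample cup with a yellow screw lid, standing upright; 58 mm across the lid, 63 mm high; origin at the centre of its underside, z up, top of the lid at z = 0.063; not wanted
- red_bottle: a round white dropper bottle with a pointed red cap, standing upright; 26 mm across, 82 mm high; origin at the centre of its underside, z up, tip of the cap at z = 0.082; not wanted
- white_bottle: a round white dropper bottle with a pointed white cap, standing upright; 26 mm across, 82 mm high; origin at the centre of its underside, z up, tip of the cap at z = 0.082; not wanted
- petri_dish: a flat lidded petri dish, 59 mm across, 15 mm high, to the left; origin at the centre of its underside; a bystander
- slip_box: a small carton of cover glasses with a dark red band, 28 x 46 x 17 mm, to the left; origin at the centre of its underside; a bystander
Mind the look-alikes: they are no part of the job. Leave any purple look-alike of the white_bottle alone. Leave any brown or grey look-alike of the yellow_cup_a alone.

How it is judged:
By the outcome, as a careful person would: the job done as asked, in the order asked, and still so for the second after the job is handed in, with the robot touching nothing.
It also fails if it takes over 54 s, if anything falls off the work surface, if the arm or the gripper's body presses on something with over 40 N, if the wrist force passes 120 N, or if a joint passes its speed limit or range.

## Robot

A 6-joint arm with a two-finger parallel gripper is mounted at the origin on a cart in front of the work surface, level with it; the furniture and walls round the work are solid. World frame = base frame: x ahead of the robot, y to its left, z up, the work surface at z = 0. Lengths are in mm, angles in rad, forces in N, time in s.
With the tool pointing down it reaches from about 350 to 975 mm from the base axis. Payload 7.1 kg.
Tool frame: the origin (TCP) lies at the very end of the fingers, on their centre line; the grasp point (between the pads) lies 19 mm behind it; z points along the fingers, y is the line along which they close (so a half turn about z gives the same grasp; the last joint's range is limited). The gripper opens to 88 mm and grips with 3 to 60 N. Pads are 20 mm wide; open, the fingers measure 115 mm over their backs; the gripper's body (75 mm by 178 mm) begins 61 mm behind the grasp point.
Start: joints at [-1.184, 0.423, 1.63, -0, 1.089, -0.019], TCP at [246.737, -574.218, 222.675] pointing down, gripper open.
Joint ranges: [-3, 3], [-0.9, 2.11], [0.09, 2.58], [-1.31, 4.45], [0.11, 2.69], [-2.54, 2.54]. Speed limits (rad/s): [2.39, 2.39, 3.01, 3.14, 3.14, 3.14].

## Interface

Orientations are given as a rotation vector (axis times angle).
In Python, from workcell import sensors, imaging, close_job gives the robot as it stands. The module is installed in compiled form; this text tells all that it offers.
- The arm moves only by the tool servo_tool, never from a script. Its argument "steps" is a list of rows, each a list of 3 entries, a list of its own where there are three numbers: the shift along the world's x, y, z in m, then the turn, a rotation vector about the world's x, y, z in degrees, then the opening, from -1 (shut) to 1 (fully open). A call has exactly 8 rows; each row shifts and turns the commanded pose from where the row before left it; what a row does not reach is not made up. A row lasts 1/12 s, in which the tool goes at most 41.7 mm and 7.16 degrees, less where a joint would pass 70% of its speed; a pose out of reach is approached as far as the arm can. A call is refused whole if a number of a shift passes 0.0417 or a number of a turn 7.16, either way. A call with a gripper value outside its range is refused whole. The fingers move at their own pace and stop on an object; the grip force is fixed at half the most. Time passes only in rows, so rows that do not move let the fingers close, or fill a call up. It gives the time, the measured TCP pose, the force, the opening and the grip force at its end, in the units of the state.
- sensors.get_obs(): the state, without advancing time (a new reading comes with each control period).
- imaging.get_image(name): name is "scene" or "top" or "wrist"; returns a dict with "color" (480x640x3 uint8, blue, green, red), "range_z" (480x640 float32, mm along the optical axis (not along the pixel's ray), 0 where there is no reading), "vertical_fov" (degrees; the focal length in pixels is half the picture's height over the tangent of half this angle, whatever the lens; pixels are square), "cx", "cy" (the principal point, pixels), "rvec" (rotation vector, rad) and "tvec" (3), from world to camera coordinates, as OpenCV has them; the wrist camera has in their place "tool_from_camera" (4x4, takes a point from camera to tool coordinates, whose origin is the TCP and whose axes are the flange's). Camera axes: x right, y down, z forward; pixel columns grow to the right and rows downward; lengths in mm; the calibration is good to about 2 mm. A picture is of the moment at which its call begins: read the wrist's pose just before it.
- close_job(): hands the job in; it is judged then, once.
The state is a dict: "t": time; "qpos": joint angles; "qvel": joint speeds; "joint_torque": joint torques, N m; "ee_pos": TCP position; "orientation": TCP orientation; "ft_force": force on the tool from outside, world axes, zero at the start; "moment": the same for the moment, N m; "width": finger opening in mm; "grasp_force": force on a finger pad.
Only numpy, scipy, OpenCV 4.12 (cv2) and the standard library are available. Lean on these libraries where they do the work, as an engineer would, in place of code of your own. Each camera call takes 0.05 s, during which the arm holds its last target. There are 200 camera calls.

## Working session

There is one attempt and no reset: what is moved stays moved. The work goes in short steps, Python scripts to look and compute and a tool call to move; the robot and the scene stay as the last step left them, time stands still between calls to the robot, and variables do not carry over. Pictures are saved under pics/ and viewed, at most 10 in all, crops included, and the job is handed in when it is done.

Besides the shell and the picture viewer there is one more tool, called after "Call:" by a JSON object that holds its "fn" and its "kwargs", one argument or row to a line. servo_tool: Moves the arm, as the interface text tells. Its arguments: {"type":"object","properties":{"steps":{"type":"array"}},"required":["steps"]}

```bash
mkdir -p pics; cat > h.py <<'E'
import cv2,numpy as np,pickle
from workcell import sensors,imaging
def grab(n):
    o=sensors.get_obs(); d=imaging.get_image(n); d['obs']=o; pickle.dump(d,open(n+'.pkl','wb')); return d
def pt(d,u,v,z=None):
    f=240/np.tan(np.radians(d['vertical_fov'])/2)
    r=np.array([(u-d['cx'])/f,(v-d['cy'])/f,1.])
    R=cv2.Rodrigues(np.array(d['rvec'],float))[0];t=np.array(d['tvec'],float).ravel()
    c=-R.T@t; w=R.T@r
    if z is not None: return c+w*(z-c[2])/w[2]
    return c+w*d['range_z'][int(v),int(u)]
E
python3 - <<'E'
from h import *
for n in('scene','top'):
    d=grab(n);cv2.imwrite(f'pics/{n}.png',d['color']);print(n,d['vertical_fov'],d['cx'],d['cy'],-cv2.Rodrigues(np.array(d['rvec'],float))[0].T@np.array(d['tvec'],float).ravel())
o=sensors.get_obs();print(o)
E
```

```text
scene 50.53563341949076 316.3012062127234 239.58642030804566 [-58.56756952 807.56463511 933.4568501 ]
top 56.25404501485874 321.2432794247756 237.0221394340413 [ 304.21365106  221.65702507 1296.86298715]
{'t': 0.1, 'qpos': array([-1.18398927e+00,  4.23779187e-01,  1.63058791e+00,  1.42628624e-05,
        1.08859658e+00, -1.90151501e-02]), 'qvel': array([-0.00013041, -0.00242123, -0.00319572, -0.00241421,  0.00114031,
        0.00142815]), 'joint_torque': array([ 2.50357789e-04, -5.45615709e+01, -2.74324715e+01,  6.45416742e-02,
        1.87648670e-02, -4.25336157e-05]), 'ee_pos': array([ 246.5671157 , -573.77330971,  221.98029238]), 'orientation': array([-3.07581954e+00, -6.32816358e-01,  3.74141782e-04]), 'ft_force': array([0.3404959 , 0.62315442, 0.73377574]), 'moment': array([0.00165272, 0.03115553, 0.0047028 ]), 'grasp_force': 0.0, 'width': 88.1288337480088}
```

View pics/scene.png

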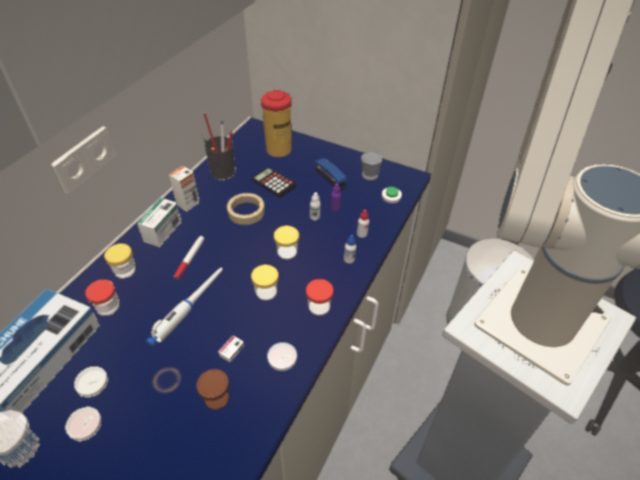

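View pics/top.png

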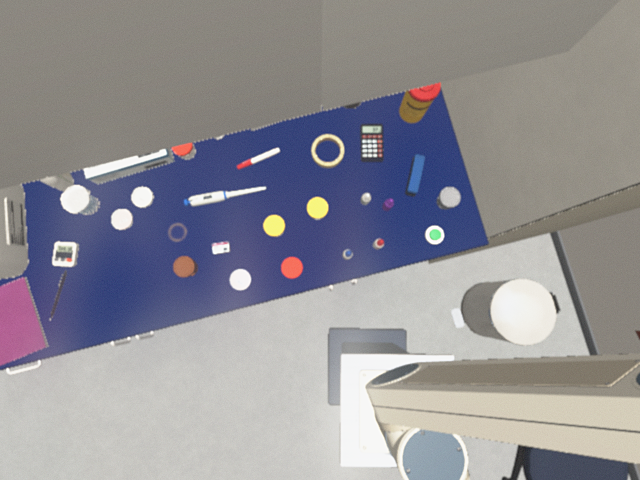

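The scene picture shows the front red cup at (319,291) and its look-alike at the back wall at (102,293). The blue bottle is at (350,243), with red (363,216), white (315,200) and purple (336,195) bottles near it. The green button is at (392,194). In the top picture they are at (292,268), (348,254) and (434,235). I choose the front red cup and the blue cap, and check both in one crop.

```bash
python3 - <<'E'
from h import *
s=pickle.load(open('scene.pkl','rb'));t=pickle.load(open('top.pkl','rb'))
P=lambda d,u,v,z:(pt(d,u,v).round(),pt(d,u,v,z).round())
for n,a,b,z in [('btn',(392,192),(434,235),22),('red',(320,290),(292,268),63),('blue',(350,238),(348,254),82),('redb',(364,212),(379,243),82),('white',(316,195),(366,198),82),('purple',(337,187),(389,203),82),('ya',(265,276),(274,225),63),('yb',(287,236),(317,208),63),('grey',(372,158),(449,196),63),('dish',(282,355),(240,280),15)]:
    print(n,*P(s,*a,z),*P(t,*b,z))
a=cv2.resize(s['color'][150:330,240:420],(540,540),interpolation=cv2.INTER_CUBIC)
b=cv2.resize(t['color'][190:290,260:460],None,fx=4,fy=4,interpolation=cv2.INTER_CUBIC)[:, :]
cv2.imwrite('pics/c1.png',a);cv2.imwrite('pics/c2.png',b)
E
```

```text
btn [ 483. -102.   25.] [ 485. -105.   22.] [ 487. -104.   24.] [ 488. -104.   22.]
red [384. 299.  62.] [383. 300.  63.] [386. 299.  59.] [386. 299.  63.]
blue [428. 146.  75.] [424. 151.  82.] [424. 146.  78.] [424. 146.  82.]
redb [457.  59.  80.] [455.  61.  82.] [456.  61.  74.] [455.  62.  82.]
white [586.  90.  77.] [582.  95.  82.] [582.  96.  74.] [580.  97.  82.]
purple [570.  27.  73.] [564.  36.  82.] [570.  31.  69.] [567.  33.  82.]
ya [499. 353.  63.] [498. 353.  63.] [505. 351.  62.] [505. 351.  63.]
yb [550. 232.  62.] [549. 233.  63.] [554. 232.  62.] [554. 232.  63.]
grey [ 589. -144.   60.] [ 587. -141.   63.] [ 594. -140.   59.] [ 593. -138.   63.]
dish [354. 447.  12.] [353. 449.  15.] [353. 448.  20.] [353. 449.  15.]
```

View pics/c1.png

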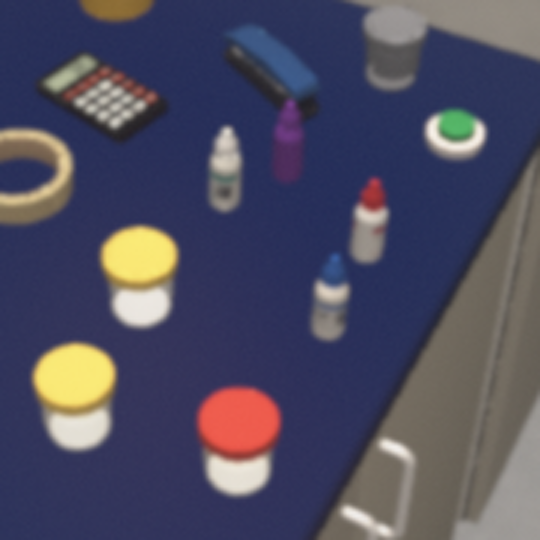

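View pics/c2.png

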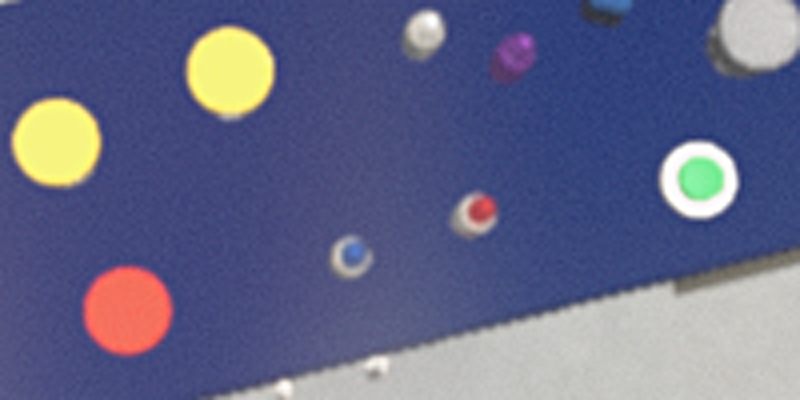

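The crops confirm the choice: red-lidded cup in the front group, and the blue-cap tip at scene (351,236) and top (349,252). Before moving, I check where the tall panel beside the button stands.

```bash
python3 - <<'E'
from h import *
s=pickle.load(open('scene.pkl','rb'));t=pickle.load(open('top.pkl','rb'))
print('blue',pt(s,351.3,236,82).round(),pt(t,349,252.3,82).round(),'btn',pt(t,435.2,234.5,22).round(),'red',pt(t,292,267.5,63).round())
for u,v in[(480,240),(487,243),(495,240),(500,230),(550,225),(600,170),(590,195),(640,148),(460,250),(430,258),(440,262),(500,120)]:
    u=min(u,639);print('top',u,v,pt(t,u,v).round())
for u,v in[(430,170),(440,120),(455,60),(470,30),(480,120),(440,250),(400,60),(425,290)]:print('sc',u,v,pt(s,u,v).round())
E
```

```text
blue [426. 144.  82.] [429. 143.  82.] btn [ 489. -108.   22.] red [387. 299.  63.]
top 480 240 [ 477. -243.    3.]
top 487 243 [ 469. -265.   -2.]
top 495 240 [ 476. -282.   14.]
top 500 230 [ 497. -276.   67.]
top 550 225 [ 469. -282.  326.]
top 600 170 [ 532. -266.  536.]
top 590 195 [ 498. -275.  488.]
top 639 148 [ 538. -265.  635.]
top 460 250 [ 448. -185.   -0.]
top 430 258 [424. -98.  -5.]
top 440 262 [ 487. -366. -898.]
top 500 120 [ 738. -211.  257.]
sc 430 170 [ 476. -283.   -2.]
sc 440 120 [ 477. -281.  168.]
sc 455 60 [ 473. -281.  340.]
sc 470 30 [ 487. -356.  385.]
sc 480 120 [ 627. -933. -213.]
sc 440 250 [ 605. -837. -894.]
sc 400 60 [ 607. -248.  305.]
sc 425 290 [ 523. -590. -905.]
```

Call:
{"fn": "servo_tool", "kwargs": {
  "steps": [
    [[0.0105, 0.04, -0.003], [0, 0, 4], -1],
    [[0.0105, 0.04, -0.003], [0, 0, 4], -1],
    [[0.0105, 0.04, -0.003], [0, 0, 4], -1],
    [[0.0105, 0.04, -0.003], [0, 0, 4], -1],
    [[0.0105, 0.04, -0.003], [0, 0, 4], -1],
    [[0.0105, 0.04, -0.003], [0, 0, 4], -1],
    [[0.0105, 0.04, -0.003], [0, 0, 4], -1],
    [[0.0105, 0.04, -0.003], [0, 0, 4], -1]
  ]
}}

```text
t: 0.77
ee_pos: [330.5, -252.3, 198.4]
orientation: [-2.781, -1.461, -0.0]
ft_force: [0.3, -0.1, -0.6]
width: 37.7
grasp_force: 0.0
```

Call:
{"fn": "servo_tool", "kwargs": {
  "steps": [
    [[0.0195, 0.0185, -0.0123], [0, 0, 3], -1],
    [[0.0195, 0.0185, -0.0123], [0, 0, 3], -1],
    [[0.0195, 0.0185, -0.0123], [0, 0, 3], -1],
    [[0.0195, 0.0185, -0.0123], [0, 0, 3], -1],
    [[0.0195, 0.0185, -0.0123], [0, 0, 3], -1],
    [[0.0195, 0.0185, -0.0123], [0, 0, 3], -1],
    [[0.0195, 0.0185, -0.0123], [0, 0, 3], -1],
    [[0.0195, 0.0185, -0.0123], [0, 0, 3], -1]
  ]
}}

```text
t: 1.43
ee_pos: [487.4, -105.0, 99.4]
orientation: [-2.417, -2.007, 0.0]
ft_force: [0.4, -0.1, 0.6]
width: 0.6
grasp_force: 0.0
```

```bash
python3 - <<'E'
from h import *
d=grab('wrist');o=d['obs'];print(o['ee_pos'],o['orientation'],o['width'])
R=cv2.Rodrigues(o['orientation'])[0]
T=np.array(d['tool_from_camera'],float);f=240/np.tan(np.radians(d['vertical_fov'])/2)
hsv=cv2.cvtColor(d['color'],cv2.COLOR_BGR2HSV)
m=cv2.inRange(hsv,(45,90,60),(85,255,255));n,l,st,c=cv2.connectedComponentsWithStats(m)
i=1+st[1:,4].argmax();u,v=c[i];print(st[i],u,v)
cam=o['ee_pos']+R@T[:3,3];w=R@T[:3,:3]@np.array([(u-d['cx'])/f,(v-d['cy'])/f,1])
print(cam+w*(22-cam[2])/w[2]);cv2.imwrite('pics/w1.png',d['color'])
E
```

```text
[ 487.38452064 -105.03038775   99.43932171] [-2.41671964e+00 -2.00669776e+00  4.46908785e-04] 0.6318168461250677
[ 297  230   53   52 2151] 323.1208740120874 255.48675034867503
[ 490.83926346 -107.01704065   22.        ]
```

View pics/w1.png

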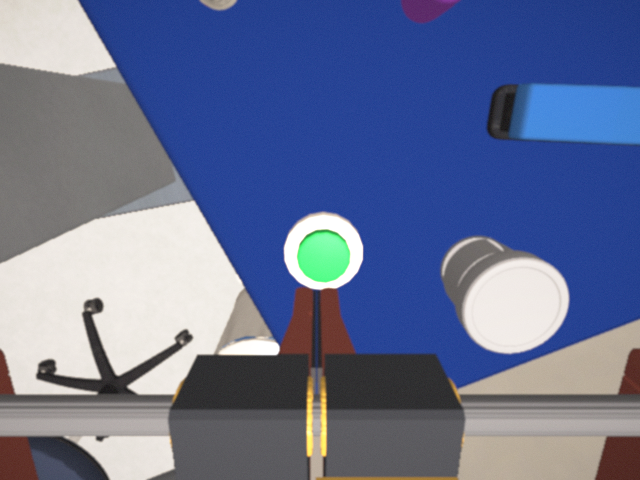

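The wrist view shows the green button at (323,255), 3 mm off the fingertip's aim. I correct and go down.

Call:
{"fn": "servo_tool", "kwargs": {
  "steps": [
    [[0.0025, -0.0015, -0.016], [0, 0, 0], -1],
    [[0, 0, -0.016], [0, 0, 0], -1],
    [[0, 0, -0.016], [0, 0, 0], -1],
    [[0, 0, -0.016], [0, 0, 0], -1],
    [[0, 0, -0.006], [0, 0, 0], -1],
    [[0, 0, -0.004], [0, 0, 0], -1],
    [[0, 0, -0.002], [0, 0, 0], -1],
    [[0, 0, -0.002], [0, 0, 0], -1]
  ]
}}

```text
t: 2.15
ee_pos: [489.6, -107.9, 22.6]
orientation: [2.42, 2.003, 0.001]
ft_force: [0.1, 0.4, 0.5]
width: 0.5
grasp_force: 0.0
```

Call:
{"fn": "servo_tool", "kwargs": {
  "steps": [
    [[0, 0, -0.001], [0, 0, 0], -1],
    [[0, 0, -0.001], [0, 0, 0], -1],
    [[0, 0, -0.001], [0, 0, 0], -1],
    [[0, 0, -0.001], [0, 0, 0], -1],
    [[0, 0, -0.001], [0, 0, 0], -1],
    [[0, 0, 0], [0, 0, 0], -1],
    [[0, 0, 0], [0, 0, 0], -1],
    [[0, 0, 0], [0, 0, 0], -1]
  ]
}}

```text
t: 2.82
ee_pos: [489.6, -107.9, 17.5]
orientation: [2.419, 2.003, 0.001]
ft_force: [-0.0, -1.8, 4.7]
width: 0.8
grasp_force: 2.1
```

Call:
{"fn": "servo_tool", "kwargs": {
  "steps": [
    [[0, 0, -0.001], [0, 0, 0], -1],
    [[0, 0, -0.001], [0, 0, 0], -1],
    [[0, 0, 0], [0, 0, 0], -1],
    [[0, 0, 0], [0, 0, 0], -1],
    [[0, 0, 0], [0, 0, 0], -1],
    [[0, 0, 0], [0, 0, 0], -1],
    [[0, 0, 0], [0, 0, 0], -1],
    [[0, 0, 0], [0, 0, 0], -1]
  ]
}}

```text
t: 3.48
ee_pos: [489.6, -107.9, 16.1]
orientation: [2.419, 2.003, 0.001]
ft_force: [-3.1, 0.2, 16.4]
width: 0.1
grasp_force: 7.9
```

Call:
{"fn": "servo_tool", "kwargs": {
  "steps": [
    [[0, 0, 0.035], [0, 0, 0], -1],
    [[0, 0, 0.035], [0, 0, 0], -1],
    [[0, 0, 0.035], [0, 0, 0], -1],
    [[-0.022, 0.018, 0.006], [0, 0, 0], -1],
    [[-0.022, 0.018, 0.006], [0, 0, 0], -1],
    [[-0.022, 0.018, 0.006], [0, 0, 0], -1],
    [[-0.022, 0.018, 0.006], [0, 0, 0], -1],
    [[-0.022, 0.018, 0.006], [0, 0, 0], -1]
  ]
}}

```text
t: 4.15
ee_pos: [377.6, -16.9, 150.1]
orientation: [-2.42, -2.003, 0.001]
ft_force: [-0.8, -0.1, 0.5]
width: 0.8
grasp_force: 0.0
```

Call:
{"fn": "servo_tool", "kwargs": {
  "steps": [
    [[0, 0.039, 0], [0, 0, 2], -1],
    [[0, 0.039, 0], [0, 0, 2], -1],
    [[0, 0.039, 0], [0, 0, 2], -1],
    [[0, 0.039, 0], [0, 0, 2], -1],
    [[0, 0.039, 0], [0, 0, 2], -1],
    [[0, 0.039, 0], [0, 0, 2], -1],
    [[0.003, 0.039, 0], [0, 0, 2], -1],
    [[0.003, 0.039, 0], [0, 0, 2], -1]
  ]
}}

```text
t: 4.82
ee_pos: [384.2, 296.2, 149.9]
orientation: [-2.114, -2.323, 0.002]
ft_force: [0.4, -0.5, -0.1]
width: 0.9
grasp_force: 0.0
```

```bash
cat > look.py <<'E'
from h import *
import sys
d=grab('wrist');o=d['obs'];print(o['t'],o['ee_pos'],o['orientation'])
cv2.imwrite(sys.argv[1],d['color'])
R=cv2.Rodrigues(o['orientation'])[0]
T=np.array(d['tool_from_camera'],float);f=240/np.tan(np.radians(d['vertical_fov'])/2)
cam=o['ee_pos']+R@T[:3,3]
hsv=cv2.cvtColor(d['color'],cv2.COLOR_BGR2HSV)
for nm,lo,hi,z in(('red',(0,120,120),(8,255,255),63),('blue',(100,120,60),(125,255,255),82)):
    m=cv2.inRange(hsv,lo,hi);n,l,st,c=cv2.connectedComponentsWithStats(m)
    for i in range(1,n):
        if st[i,4]>150:
            w=R@T[:3,:3]@np.array([(c[i][0]-d['cx'])/f,(c[i][1]-d['cy'])/f,1]);print(nm,st[i],c[i].round(),(cam+w*(z-cam[2])/w[2]).round(1))
E
python3 look.py pics/w2.png
```

```text
4.8167 [384.19792179 296.21677548 149.85613879] [-2.11438901e+00 -2.32308815e+00  1.51101889e-03]
red [ 279  198   88   86 5933] [323. 241.] [387.4 302.2  63. ]
blue [   182      0    458    395 123470] [438. 167.] [448.1 358.2  82. ]
blue [310 437  13  43 358] [316. 461.] [398.5 139.7  82. ]
blue [ 458  437   53   43 1758] [481. 460.] [518.6 151.9  82. ]
blue [ 521  437   85   43 2819] [567. 456.] [579.6 161.5  82. ]
```

View pics/w2.png

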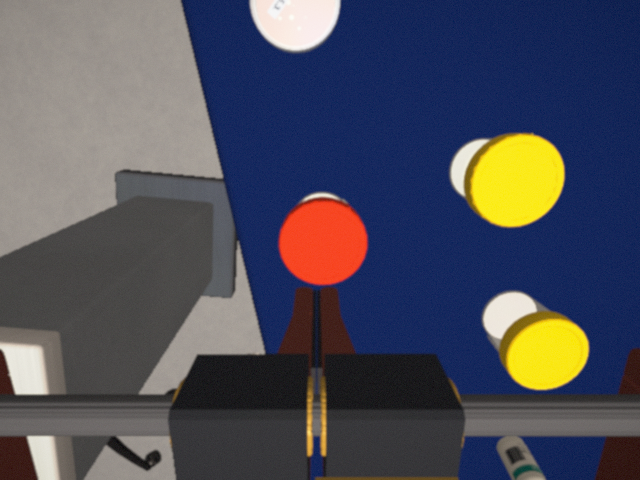

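The wrist view shows the red lid at (323,241), with the yellow lids well off to the side. I shift 3 mm and 4.5 mm, go down to z 86, and hold.

Call:
{"fn": "servo_tool", "kwargs": {
  "steps": [
    [[0.003, 0.0045, -0.014], [0, 0, 0], -1],
    [[0, 0, -0.014], [0, 0, 0], -1],
    [[0, 0, -0.014], [0, 0, 0], -1],
    [[0, 0, -0.012], [0, 0, 0], -1],
    [[0, 0, -0.01], [0, 0, 0], -1],
    [[0, 0, 0], [0, 0, 0], -1],
    [[0, 0, 0], [0, 0, 0], -1],
    [[0, 0, 0], [0, 0, 0], -1]
  ]
}}

```text
t: 5.53
ee_pos: [388.4, 298.9, 86.6]
orientation: [2.118, 2.321, 0.0]
ft_force: [-0.1, -0.5, 0.6]
width: 0.6
grasp_force: 0.0
```

Call:
{"fn": "servo_tool", "kwargs": {
  "steps": [
    [[0, 0, 0], [0, 0, 0], -1],
    [[0, 0, 0], [0, 0, 0], -1],
    [[0, 0, 0], [0, 0, 0], -1],
    [[0, 0, 0], [0, 0, 0], -1],
    [[0, 0, 0], [0, 0, 0], -1],
    [[0, 0, 0], [0, 0, 0], -1],
    [[0, 0, 0], [0, 0, 0], -1],
    [[0, 0, 0], [0, 0, 0], -1]
  ]
}}

```text
t: 6.2
ee_pos: [388.2, 298.8, 86.3]
orientation: [2.117, 2.321, 0.0]
ft_force: [-0.2, 0.2, 0.1]
width: 0.4
grasp_force: 0.0
```

Call:
{"fn": "servo_tool", "kwargs": {
  "steps": [
    [[0, 0, 0], [0, 0, 0], -1],
    [[0, 0, 0], [0, 0, 0], -1],
    [[0, 0, 0], [0, 0, 0], -1],
    [[0, 0, 0], [0, 0, 0], -1],
    [[0, 0, 0], [0, 0, 0], -1],
    [[0, 0, 0], [0, 0, 0], -1],
    [[0, 0, 0], [0, 0, 0], -1],
    [[0, 0, 0], [0, 0, 0], -1]
  ]
}}

```text
t: 6.87
ee_pos: [388.2, 298.8, 86.3]
orientation: [-2.117, -2.321, 0.0]
ft_force: [-0.4, 0.2, 0.6]
width: 0.7
grasp_force: 0.0
```

Call:
{"fn": "servo_tool", "kwargs": {
  "steps": [
    [[0, 0, 0], [0, 0, 0], -1],
    [[0, 0, 0], [0, 0, 0], -1],
    [[0, 0, 0], [0, 0, 0], -1],
    [[0, 0, 0], [0, 0, 0], -1],
    [[0, 0, 0], [0, 0, 0], -1],
    [[0, 0, 0], [0, 0, 0], -1],
    [[0, 0, 0], [0, 0, 0], -1],
    [[0, 0, 0], [0, 0, 0], -1]
  ]
}}

```text
t: 7.53
ee_pos: [388.3, 298.8, 86.3]
orientation: [2.117, 2.321, 0.0]
ft_force: [0.3, -0.5, 0.2]
width: 0.3
grasp_force: 0.0
```

Call:
{"fn": "servo_tool", "kwargs": {
  "steps": [
    [[0, 0, 0], [0, 0, 0], -1],
    [[0, 0, 0], [0, 0, 0], -1],
    [[0, 0, 0], [0, 0, 0], -1],
    [[0, 0, 0], [0, 0, 0], -1],
    [[0, 0, 0], [0, 0, 0], -1],
    [[0, 0, 0], [0, 0, 0], -1],
    [[0, 0, 0], [0, 0, 0], -1],
    [[0, 0, 0], [0, 0, 0], -1]
  ]
}}

```text
t: 8.2
ee_pos: [388.2, 298.8, 86.3]
orientation: [-2.117, -2.321, 0.0]
ft_force: [0.4, 0.3, -0.2]
width: 0.1
grasp_force: 0.0
```

Call:
{"fn": "servo_tool", "kwargs": {
  "steps": [
    [[0, 0, 0.022], [0, 0, 0], -1],
    [[0, 0, 0.022], [0, 0, 0], -1],
    [[0, 0, 0.022], [0, 0, 0], -1],
    [[0.008, -0.031, 0], [0, 0, 0], -1],
    [[0.008, -0.031, 0], [0, 0, 0], -1],
    [[0.008, -0.031, 0], [0, 0, 0], -1],
    [[0.008, -0.031, 0], [0, 0, 0], -1],
    [[0.007, -0.031, 0], [0, 0, 0], -1]
  ]
}}

```text
t: 8.87
ee_pos: [427.5, 142.5, 152.5]
orientation: [2.117, 2.321, 0.001]
ft_force: [0.2, 0.4, 0.1]
width: 0.5
grasp_force: 0.0
```

```bash
python3 look.py pics/w3.png
```

```text
8.8667 [427.49269999 142.48966373 152.48906106] [2.11651040e+00 2.32120873e+00 7.96901548e-04]
red [ 229    0   89   32 2000] [274.  12.] [390.7 278.7  63. ]
blue [   179      0    461    394 132384] [432. 176.] [489.4 199.   82. ]
blue [310 437  13  43 353] [316. 461.] [441.9 -16.6  82. ]
blue [ 458  437  140   43 4739] [522. 462.] [593.8  -3.4  82. ]
```

View pics/w3.png

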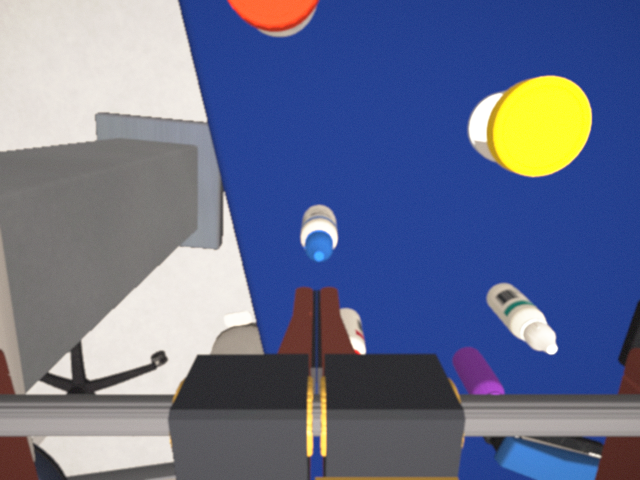

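The blue tip is at about (319,257) in the wrist view.

```bash
python3 - <<'E'
from h import *
d=pickle.load(open('wrist.pkl','rb'));o=d['obs'];R=cv2.Rodrigues(o['orientation'])[0]
T=np.array(d['tool_from_camera'],float);f=240/np.tan(np.radians(d['vertical_fov'])/2)
cam=o['ee_pos']+R@T[:3,3];w=R@T[:3,:3]@np.array([(319-d['cx'])/f,(257-d['cy'])/f,1]);print(cam+w*(82-cam[2])/w[2])
E
```

```text
[428.8362104  142.92880976  82.        ]
```

Call:
{"fn": "servo_tool", "kwargs": {
  "steps": [
    [[0.001, 0.0005, -0.012], [0, 0, 0], -1],
    [[0, 0, -0.012], [0, 0, 0], -1],
    [[0, 0, -0.012], [0, 0, 0], -1],
    [[0, 0, -0.011], [0, 0, 0], -1],
    [[0, 0, 0], [0, 0, 0], -1],
    [[0, 0, 0], [0, 0, 0], -1],
    [[0, 0, 0], [0, 0, 0], -1],
    [[0, 0, 0], [0, 0, 0], -1]
  ]
}}

```text
t: 9.58
ee_pos: [428.7, 144.5, 105.9]
orientation: [2.117, 2.321, 0.002]
ft_force: [0.3, 0.0, -0.1]
width: 0.6
grasp_force: 0.0
```

Call:
{"fn": "servo_tool", "kwargs": {
  "steps": [
    [[0, 0, 0], [0, 0, 0], -1],
    [[0, 0, 0], [0, 0, 0], -1],
    [[0, 0, 0], [0, 0, 0], -1],
    [[0, 0, 0], [0, 0, 0], -1],
    [[0, 0, 0], [0, 0, 0], -1],
    [[0, 0, 0], [0, 0, 0], -1],
    [[0, 0, 0], [0, 0, 0], -1],
    [[0, 0, 0], [0, 0, 0], -1]
  ]
}}

```text
t: 10.25
ee_pos: [428.2, 144.3, 105.3]
orientation: [2.117, 2.321, -0.0]
ft_force: [-0.2, 0.4, -0.6]
width: 0.3
grasp_force: 0.0
```

Call:
{"fn": "servo_tool", "kwargs": {
  "steps": [
    [[0, 0, 0], [0, 0, 0], -1],
    [[0, 0, 0], [0, 0, 0], -1],
    [[0, 0, 0], [0, 0, 0], -1],
    [[0, 0, 0], [0, 0, 0], -1],
    [[0, 0, 0], [0, 0, 0], -1],
    [[0, 0, 0], [0, 0, 0], -1],
    [[0, 0, 0], [0, 0, 0], -1],
    [[0, 0, 0], [0, 0, 0], -1]
  ]
}}

```text
t: 10.92
ee_pos: [428.2, 144.3, 105.3]
orientation: [-2.117, -2.321, 0.0]
ft_force: [-0.8, -0.4, 0.2]
width: 0.3
grasp_force: 0.0
```

Call:
{"fn": "servo_tool", "kwargs": {
  "steps": [
    [[0, 0, 0], [0, 0, 0], -1],
    [[0, 0, 0], [0, 0, 0], -1],
    [[0, 0, 0], [0, 0, 0], -1],
    [[0, 0, 0], [0, 0, 0], -1],
    [[0, 0, 0], [0, 0, 0], -1],
    [[0, 0, 0], [0, 0, 0], -1],
    [[0, 0, 0], [0, 0, 0], -1],
    [[0, 0, 0], [0, 0, 0], -1]
  ]
}}

```text
t: 11.58
ee_pos: [428.2, 144.3, 105.3]
orientation: [-2.117, -2.321, -0.0]
ft_force: [0.2, 0.1, -0.1]
width: 0.5
grasp_force: 0.0
```

Call:
{"fn": "servo_tool", "kwargs": {
  "steps": [
    [[0, 0, 0], [0, 0, 0], -1],
    [[0, 0, 0], [0, 0, 0], -1],
    [[0, 0, 0], [0, 0, 0], -1],
    [[0, 0, 0], [0, 0, 0], -1],
    [[0, 0, 0], [0, 0, 0], -1],
    [[0, 0, 0], [0, 0, 0], -1],
    [[0, 0, 0], [0, 0, 0], -1],
    [[0, 0, 0], [0, 0, 0], -1]
  ]
}}

```text
t: 12.25
ee_pos: [428.2, 144.3, 105.3]
orientation: [-2.117, -2.321, -0.0]
ft_force: [-0.3, 0.5, -0.0]
width: 0.0
grasp_force: 0.0
```

Call:
{"fn": "servo_tool", "kwargs": {
  "steps": [
    [[0, 0, 0.03], [0, 0, 0], -1],
    [[0, 0, 0.03], [0, 0, 0], -1],
    [[-0.026, -0.012, 0], [0, 0, 0], -1],
    [[-0.026, -0.012, 0], [0, 0, 0], -1],
    [[0, -0.036, 0], [0, 0, 0], -1],
    [[0, -0.036, 0], [0, 0, 0], -1],
    [[0, -0.036, 0], [0, 0, 0], -1],
    [[0, -0.036, 0], [0, 0, 0], -1]
  ]
}}

```text
t: 12.92
ee_pos: [375.9, -25.0, 165.6]
orientation: [2.115, 2.322, 0.001]
ft_force: [0.0, 0.7, 0.2]
width: 0.1
grasp_force: 0.0
```

Call:
{"fn": "servo_tool", "kwargs": {
  "steps": [
    [[0, -0.036, 0], [0, 0, 0], -1],
    [[0, -0.036, 0], [0, 0, 0], -1],
    [[0, -0.036, 0], [0, 0, 0], -1],
    [[0, -0.036, 0], [0, 0, 0], -1],
    [[0, -0.02, 0], [0, 0, 0], -1],
    [[0, 0, 0], [0, 0, 0], -1],
    [[0, 0, 0], [0, 0, 0], -1],
    [[0, 0, 0], [0, 0, 0], -1]
  ]
}}

```text
t: 13.58
ee_pos: [375.8, -187.1, 165.1]
orientation: [-2.117, -2.32, 0.0]
ft_force: [0.3, 0.5, 0.9]
width: 0.4
grasp_force: 0.0
```

```bash
python3 - <<'E'
from h import *
a=pickle.load(open('scene.pkl','rb'));d=grab('scene');cv2.imwrite('pics/end.png',d['color']);print(d['obs']['ee_pos'],d['obs']['qvel'].round(3))
E
```

```text
[ 375.76856485 -187.10300829  165.06245594] [ 0.023 -0.004  0.008 -0.    -0.001 -0.003]
```

View pics/end.png

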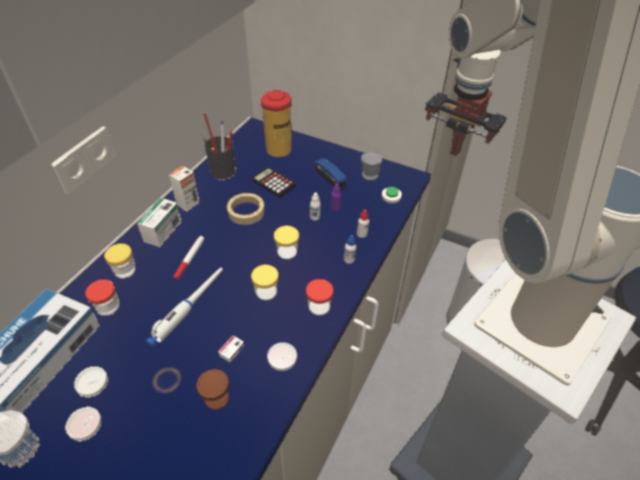

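The end picture shows every object where it was: red cup (319,291), blue bottle (350,243). The hand is clear at (465,110), more than 30 cm from the blue bottle.

```bash
python3 -c "
from workcell import close_job
print(close_job())"
```

```text
the job is handed in; nothing more can be done
None
```

I pressed the green call button fully down, pointed at the front red-lidded cup and then at the blue-capped bottle's tip for over two seconds each, touched none of the cups, bottles or bystanders, drew the hand back about 33 cm from the blue bottle, and handed the job in at about 14 s.

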